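Shim the rocking intake manifold

TASK

The intake manifold rocks on its packing blocks because the block under its near left corner is too low. Slide the steel shims from the mat in under that corner's boss, carrying one at a time, each squarely and well under the boss, until the manifold no longer rocks: level, with that corner firmly carried. Feel for it gently: do not shift, lift or lean hard on the casting, let go of everything, leave the shims you do not need lying flat on the bench or mat well clear of that corner, and leave the other things on the bench where they are.

Things in the scene. Friction and masses are not known exactly. Their poses are not given: they have to be found in the camera images.
- manifold: Cast aluminium intake manifold of a V engine, 3.5 kg, loose, 250 mm wide (x), 345 long (y), 83 high: carburettor flange with four bores on top, dark iron water outlet at its far left. It stands on steel packing blocks on four round bosses at its corners, x +-100, y +-150 mm. Origin: middle of its underside, level with the boss faces, 30 mm above the bench; x points away from the robot, y to its left.
- boss_nl: Near left boss, which hangs in the air: a round foot 22 mm across, 10 mm high. Origin: centre of its lower face, 30 mm above the bench; axes as the manifold's. Below is a fixed steel block, 70 mm wide, square to the manifold, reaching 120 mm from the boss centre along -x (a free ledge to lay a shim on) and 35 mm along +x. It is one or two shims too low (24.3 or 18.3 mm high).
- lug_top (a point): Middle of the flat top of the near left lug (an ear 42 x 42 mm, 14 mm thick, over the boss), 24 mm above the boss's lower face: push down here to feel for rock. Until shimmed, the manifold rests on its other three bosses (blocks 30 mm high); this lug gives at 3 to 6 N, goes down until the boss meets what is below, and comes back up when let go. Shimmed right, it stands firm.
- shim1_c (a point): Shim 1 of three alike: flat steel plate 90 x 30 x 6 mm, 125 g, both ends tapered over 7 mm to 3 mm thick. They lie side by side, about 80 mm apart, on a 3 mm thick rubber mat at the right, pointing roughly away from the robot. Point: its centre, half-way up; x along its length, y across. The gap is 0.3 mm less than the one or two shims it needs, so the last goes in tight (5 to 15 N), raising the boss a little.
- shim2_c (a point): Shim 2, as shim 1; its centre.
- shim3_c (a point): Shim 3, as shim 1; its centre.
- bolt1: Long hex head bolt, 105 mm, lying at the left (an unused low steel block stands near it); bystander. Origin: centre of its underside.
- bolt2: Another such bolt; bystander. Origin: centre of its underside.
- bolt3: Another such bolt; bystander. Origin: centre of its underside.
- tape: Tape measure, 65 x 34 x 60 mm; bystander. Origin: centre of its underside.
- cap: White plastic cap, 44 mm across, 18 mm high, lying in front of the manifold; bystander. Origin: centre of its underside.
- socket: Steel socket, 26 mm across, 38 mm high, standing; bystander. Origin: centre of its underside.
- wrench: Spanner, 170 mm long, lying at the right; bystander. Origin: centre of its underside.
- can: Spray can, 62 mm across, 150 mm high, standing at the near left; bystander. Origin: centre of its underside.
There are look-alikes about, which are no part of the job. What is shaped like the part that bears shim3_c but brown, green or purple is not meant.

How it is judged:
At the end, for the whole second after the job is handed in: The near left boss bears (over 1 N) and the manifold is level (0.006 rad), at rest, within 8 mm of its place; the near left boss's centre is within 36 mm lengthwise, 12 mm crosswise of each used shim's centre; unused shims lie under 20 mm high, over 120 mm from that boss (contact force between boss_nl and anything else above 1 N and angle between manifold's own z axis and vertical below 0.006 rad and ((x of boss_nl in the frame of shim1_c between -0.036 and 0.036 m and y of boss_nl in the frame of shim1_c between -0.012 and 0.012 m) or (horizontal distance between shim1_c and boss_nl above 0.12 m and height (world z) of shim1_c below 0.02 m)) and ((x of boss_nl in the frame of shim2_c between -0.036 and 0.036 m and y of boss_nl in the frame of shim2_c between -0.012 and 0.012 m) or (horizontal distance between shim2_c and boss_nl above 0.12 m and height (world z) of shim2_c below 0.02 m)) and ((x of boss_nl in the frame of shim3_c between -0.036 and 0.036 m and y of boss_nl in the frame of shim3_c between -0.012 and 0.012 m) or (horizontal distance between shim3_c and boss_nl above 0.12 m and height (world z) of shim3_c below 0.02 m)) and distance of manifold from where it was at the start of the episode below 0.008 m and angular speed of manifold below 0.05 rad/s and linear speed of manifold below 0.02 m/s); the robot touches nothing.
It fails at once if the manifold is shifted or lifted more than 8 mm from its place (distance of manifold from where it was at the start of the episode above 0.008 m).
It fails at once if the fingers push on the manifold with more than 40 N (contact force between the fingers and manifold above 40 N).
It fails at once if two shims are carried at once (both more than 50 mm above the bench) (height (world z) of each of shim1_c, shim2_c above 0.05 m or height (world z) of each of shim1_c, shim3_c above 0.05 m or height (world z) of each of shim2_c, shim3_c above 0.05 m).
It fails at once if another thing on the bench is moved more than 30 mm (distance of any of bolt1, bolt2, bolt3, tape, cap, socket, wrench, can from where it was at the start of the episode above 0.03 m).
It also fails if it takes over 72 s, if anything falls off the work surface, if the arm or the gripper's body presses on something with over 40 N, if the wrist force passes 120 N, or if a joint passes its speed limit or range.

ROBOT

A 6-joint arm with a two-finger parallel gripper is mounted at the origin on the work surface. World frame = base frame: x ahead of the robot, y to its left, z up, the work surface at z = 0. Lengths are in m, angles in rad, forces in N, time in s.
With the tool pointing down it reaches from about 0.35 to 0.775 m from the base axis. Payload 7.3 kg.
Tool frame: the origin (TCP) lies at the very end of the fingers, on their centre line; the grasp point (between the pads) lies 19 mm behind it (robot.tcp_to_grasp is the distance from the TCP to the grasp point, in m); z points along the fingers, y is the direction in which the jaws open and shut (so a half turn about z gives the same grasp; the last joint's range is limited). The gripper opens to 92 mm and grips with 3 to 60 N. Pads are 19 mm wide; open, the fingers measure 130 mm over their backs; the gripper's body (75 mm by 190 mm) begins 47 mm behind the grasp point.
Start: joints at [1.074, 0.342, 1.524, -0, 1.275, -0.146], TCP at [0.18, 0.493, 0.227] pointing down, gripper open.
Joint ranges: [-2.53, 2.53], [-0.77, 2.02], [0.04, 2.7], [-1, 4.14], [0.28, 2.66], [-3.11, 3.11]. Speed limits (rad/s): [2.57, 2.57, 3.14, 3.14, 3.14, 3.14].

INTERFACE

Orientations are given as [roll, pitch, yaw] about the fixed x, y, z axes, in that order (R = Rz(yaw) Ry(pitch) Rx(roll)).
In Python, from cell import robot gives the robot as it stands.
- The arm moves only by the tool arm_command, never from a script. Its argument "motion" is a list that holds one entry, the list of rows, each a list of 7 numbers: the turn, a rotation vector about the tool's x, y, z in units of 90 degrees (1.0 is 90 degrees), then the shift along the tool's x, y, z in units of 30 cm (1.0 is 30 cm), then the opening, from -1 (shut) to 1 (fully open). In form: [[[wx, wy, wz, tx, ty, tz, grip], ...]]. A call has 1 to 8 rows; each row is the pose to reach, as a shift and turn from the pose commanded when the call began, along the tool's axes at that moment; what a row does not reach only later rows make up. A row lasts 1/10 s, in which the tool goes at most 50 mm and 8.59 degrees, less where a joint would pass 70% of its speed; a pose out of reach is approached as far as the arm can. A call with a number of a shift or a turn outside -1 to 1 is refused whole. A call with a gripper value outside its range is refused whole. The fingers move at their own pace and stop on an object; "grip_force" is the grip in N (left out, the last holds). Time passes only in rows, so rows that repeat a pose let the fingers close. It gives the time, the measured TCP pose, the force and the opening at its end, in the units of the state.
- robot.observe(): the state, without advancing time (a new reading comes with each control period).
- robot.read_camera(name): name is "scene" or "top" or "wrist"; returns a dict with "image" (420x560x3 uint8, red, green, blue), "z_map" (420x560 float32, m along the optical axis (not along the pixel's ray), 0 where there is no reading), "fov_y" (degrees; the focal length in pixels is half the picture's height over the tangent of half this angle, whatever the lens; pixels are square), "cx", "cy" (the principal point, pixels), "cam_to_world" (4x4, takes a point from camera to world coordinates). Camera axes: x right, y down, z forward; pixel columns grow to the right and rows downward; lengths in m; the calibration is good to about 2 mm. A picture is of the moment at which its call begins.
- robot.hand_in(): hands the job in, once; it reports no verdict.
The state is a dict: "time": time; "qpos": joint angles; "qvel": joint speeds; "joint_efforts": joint torques, N m; "tool_pos": TCP position; "tool_rot": TCP orientation; "contact_force": force on the tool from outside, world axes, zero at the start; "torque": the same for the moment, N m; "opening": finger opening in m.
Only numpy, scipy, OpenCV 4.12 (cv2) and the standard library are available. Lean on these libraries where they do the work, as an engineer would, in place of code of your own. Each camera call takes 0.05 s, during which the arm holds its last target.

## Working session

There is one attempt and no reset: what is moved stays moved. The work goes in short steps, Python scripts to look and compute and a tool call to move; the robot and the scene stay as the last step left them, time stands still between calls to the robot, and variables do not carry over. Pictures are saved under pics/ and viewed, and the job is handed in when it is done.

Besides the shell and the picture viewer there is one more tool, called after "Request:" as a command line: name --argument value ..., lists and objects as JSON in quotes. arm_command: Moves the arm, as the interface text tells. Its arguments: {"type":"object","properties":{"motion":{"type":"array"},"grip_force":{"type":"number"}},"required":["motion"]}

```bash
ls; mkdir -p pics; python3 - <<'E'
from cell import robot
import cv2,numpy as np
o=robot.observe();print({k:np.round(v,3).tolist() for k,v in o.items()})
for n in ["scene","top","wrist"]:
    c=robot.read_camera(n)
    np.savez(f"pics/{n}0.npz",**c)
    cv2.imwrite(f"pics/{n}0.png",c["image"][:,:,::-1])
    print(n,c["fov_y"],c["cx"],c["cy"],np.round(c["cam_to_world"],3).tolist())
E
```

```text
pics
{'time': 0.0, 'qpos': [1.074, 0.343, 1.525, 0.0, 1.275, -0.146], 'qvel': [-0.001, -0.0, -0.002, -0.001, -0.002, -0.002], 'joint_efforts': [0.001, -43.124, -24.422, 0.072, 0.056, -0.0], 'tool_pos': [0.18, 0.493, 0.226], 'tool_rot': [-3.14, -0.0, 2.791], 'contact_force': [-0.91, 0.302, -0.292], 'torque': [-0.001, -0.04, 0.039], 'opening': 0.092}
scene 50.98849656796599 274.13451174272865 215.63517461457326 [[-0.024, 0.827, -0.562, 1.174], [1.0, 0.026, -0.004, 0.047], [0.012, -0.562, -0.827, 1.059], [0.0, 0.0, 0.0, 1.0]]
top 53.37406675440395 277.1393288155669 204.1672905348499 [[-0.027, -0.986, 0.163, 0.293], [-0.999, 0.022, -0.032, 0.078], [0.028, -0.163, -0.986, 1.234], [0.0, 0.0, 0.0, 1.0]]
wrist 64.69166189215913 275.91476338524063 210.32313316193068 [[0.346, 0.904, 0.252, 0.112], [0.938, -0.333, -0.094, 0.517], [-0.001, 0.269, -0.963, 0.384], [0.0, 0.0, 0.0, 1.0]]
```

View pics/scene0.png

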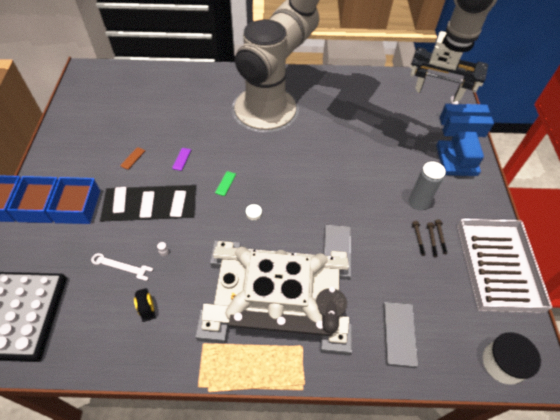

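View pics/top0.png

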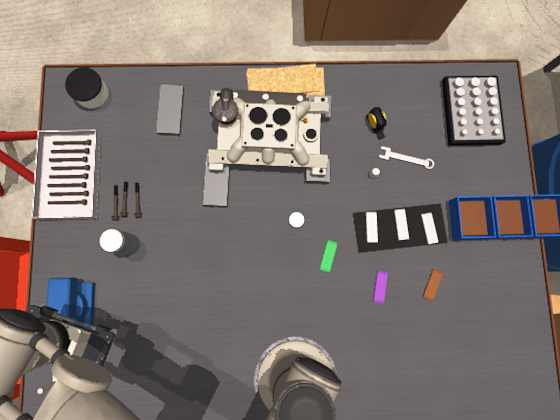

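View pics/wrist0.png

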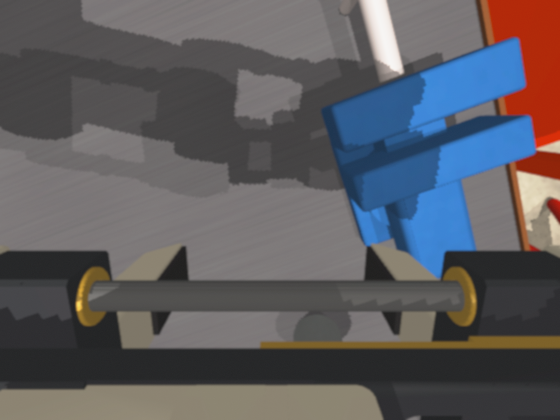

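The top view shows three white shims on the black mat at (372,227), (401,224) and (430,228). The ledge block is at (216,187), and the near left lug is at about (216,160). Next I'll measure them.

```bash
cat > h.py <<'E'
import numpy as np,cv2
def f(c): return 210/np.tan(np.radians(float(c["fov_y"]))/2)
def ray(c,uv,z):
    uv=np.atleast_2d(np.array(uv,float)); T=c["cam_to_world"]
    d=np.c_[(uv[:,0]-c["cx"])/f(c),(uv[:,1]-c["cy"])/f(c),np.ones(len(uv))]@T[:3,:3].T
    s=(z-T[2,3])/d[:,2]; return T[:3,3]+d*s[:,None]
def proj(c,p):
    T=c["cam_to_world"];q=(np.atleast_2d(p)-T[:3,3])@T[:3,:3]
    return np.c_[q[:,0]/q[:,2]*f(c)+c["cx"],q[:,1]/q[:,2]*f(c)+c["cy"]]
def cloud(c):
    v,u=np.mgrid[:420,:560]; Z=c["z_map"]; T=c["cam_to_world"]
    P=np.stack([(u-c["cx"])/f(c)*Z,(v-c["cy"])/f(c)*Z,Z],-1)
    return P@T[:3,:3].T+T[:3,3]
E
python3 - <<'E'
from h import *
for n,box in [("top",(350,200,450,255)),("scene",(100,180,200,225))]:
    c=np.load(f"pics/{n}0.npz"); im=c["image"]; P=cloud(c)
    m=np.zeros((420,560),np.uint8);x0,y0,x1,y1=box
    m[y0:y1,x0:x1]=(im[y0:y1,x0:x1].min(2)>140)*255
    for k in cv2.findContours(m,0,cv2.CHAIN_APPROX_NONE)[0]:
        if cv2.contourArea(k)<60: continue
        # rectify contour on plane z=9mm
        w=ray(c,k[:,0,:],0.009)[:,:2]
        r=cv2.minAreaRect((w*1000).astype(np.float32)); M=cv2.moments(k)
        cen=ray(c,[[M['m10']/M['m00'],M['m01']/M['m00']]],0.009)[0]
        b=cv2.boxPoints(r); e=max([b[1]-b[0],b[2]-b[1]],key=np.linalg.norm); 
        print(n,cen.round(4),np.round(r[0],1),np.round(r[1],1),"dir",round(np.degrees(np.arctan2(e[1],e[0])),1))
    z=P[...,2]
for n in ["top","scene"]:
    c=np.load(f"pics/{n}0.npz");im=c["image"]
    b={"top":(190,80,345,220),"scene":(190,220,365,355)}[n]
    cr=im[b[1]:b[3],b[0]:b[2],::-1]
    cv2.imwrite(f"pics/{n}_man.png",cv2.resize(cr,None,fx=4.0,fy=4.0,interpolation=cv2.INTER_CUBIC)[:600,:800])
E
```

```text
top [ 0.4134 -0.413   0.009 ] [ 413.7 -412.9] [90.4 31.6] dir 8.9
top [ 0.4219 -0.2393  0.009 ] [ 422.1 -239.2] [31.9 86.7] dir -0.8
top [ 0.4269 -0.3297  0.009 ] [ 427.4 -329.7] [90.9 31.6] dir 4.0
scene [ 0.4315 -0.3314  0.009 ] [ 430.5 -331.5] [94.4 33.7] dir 4.0
scene [ 0.4267 -0.2414  0.009 ] [ 424.6 -241.5] [33.9 94.3] dir -1.3
scene [ 0.4173 -0.4148  0.009 ] [ 415.6 -415.2] [96.7 33.8] dir 8.4
```

View pics/top_man.png

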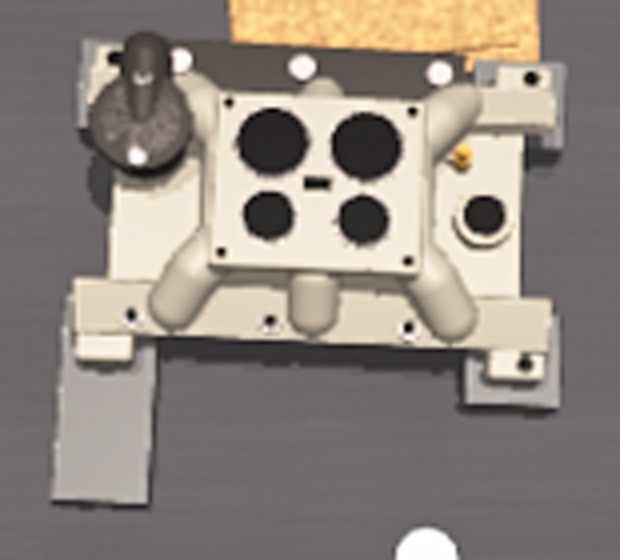

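View pics/scene_man.png

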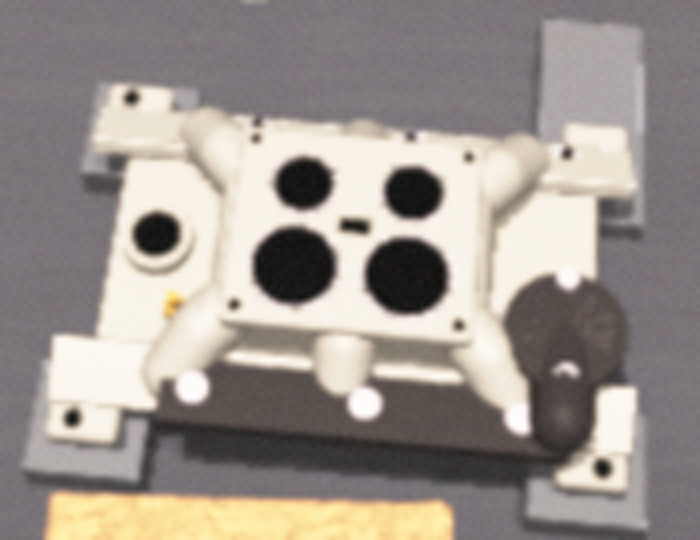

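```bash
python3 - <<'E'
from h import *
np.set_printoptions(linewidth=220,suppress=True)
for n in ["top","scene"]:
    c=np.load(f"pics/{n}0.npz");P=cloud(c)
    print(n)
    if n=="top":
        for v in range(140,210,2): print(v,(P[v,200:234:2,2]*1000).round(0).astype(int), P[v,216,:2].round(3))
    else:
        for v in range(220,285,2): print(v,(P[v,318:356:2,2]*1000).round(0).astype(int), P[v,338,:2].round(3))
    # ledge height vs bench
    g=lambda a,b,x,y:np.median(P[b-2:b+3,a-2:a+3,2])
    if n=="top":
        L=P[178:200,208:222].reshape(-1,3);B=np.r_[P[180:200,190:198].reshape(-1,3),P[180:200,234:242].reshape(-1,3)]
    else:
        L=P[230:248,330:346].reshape(-1,3);B=np.r_[P[226:248,312:320].reshape(-1,3),P[226:248,358:366].reshape(-1,3)]
    print("ledge",np.median(L[:,2]),"bench",np.median(B[:,2]))
E
```

```text
top
140 [ 1 -3 -1 -3  1 -1  0 -4 -1 59 63 59 61 59 57 56 59] [0.7  0.22]
142 [-4 -1 -3  3  1  2  1 -1  5 60 58 57 63 59 57 58 57] [0.692 0.22 ]
144 [ 2 -2 -3  1  0  1 -1  1 -3 59 59 58 56 55 60 55 56] [0.688 0.221]
146 [ 1  3 -1  0  3  3  0  2  4 57 56 58 59 56 61 55 88] [0.679 0.22 ]
148 [-1  2 -2 -2  2  0 -3  4  2 57 60 58 59 63 56 60 91] [0.674 0.22 ]
150 [-1 -6  1  2 -1 72 72 71 77 71 67 71 69 71 66 84 93] [0.645 0.211]
152 [ 3  5  1 -2 -2 66 69 67 74 71 72 69 71 72 74 87 90] [0.64  0.212]
154 [ 2  0  0  0 26 70 70 69 69 73 67 70 69 72 78 86 84] [0.635 0.212]
156 [ 4  1  1  3 26 67 68 65 63 71 66 67 69 65 80 82 85] [0.631 0.213]
158 [ 2  0  1 29 24 63 62 66 62 64 61 69 69 68 76 77 82] [0.625 0.213]
160 [-3 -1  1 28 23 59 61 59 65 60 62 65 65 64 62 76 76] [0.619 0.213]
162 [-6 -5  2 27 23 53 61 58 56 59 58 60 61 58 61 61 58] [0.615 0.214]
164 [-1  0 -1 24 26 55 56 54 54 56 52 54 24 25 26  6  1] [0.609 0.214]
166 [ 0  2  1 26 27 55 55 58 50 53 49 54 24 28 24  0  0] [0.605 0.215]
168 [ 1 -3  2 22 25 61 44 54 53 56 50 55 24 27 27  2  1] [0.598 0.214]
170 [ 4  1  3 22 23 50 49 50 52 5
[... 3531 characters left out ...]
23 25 22  0 -3] [0.655 0.209]
272 [  58   61   58   59   59   57 1059   56   58   58   59   22   24   24   25   24   25    0    1] [0.662 0.208]
274 [54 59 58 58 57 57 56 61 54 59 58 23 26 22 26 23 21 -5  3] [0.668 0.208]
276 [61 57 59 58 58 59 58 58 56 60 58 22 17 19 19 23 25  2 -1] [0.673 0.208]
278 [  56   60   60   57   55   59   56   61   57   64   59    0    8 1059    9    9    2    1   -2] [0.679 0.207]
280 [58 61 56 58 59 56 59 58 58 61 57  1 -1  0  1  1 -2 -2 -3] [0.683 0.207]
282 [59 59 59 55 55 57 59 58 61 58 57  1  1  3  5  1 -1  1  0] [0.689 0.207]
284 [57 59 61 61 58 58 60 59 60 54 58 -1  0 -1  3  0 -2  3 -1] [0.695 0.207]
ledge 0.024290362780218344 bench 0.00018384263825199643
```

```bash
cat >> h.py <<'E'
from scipy.spatial.transform import Rotation as Ro
def rel(pos,yaw,o=None,tilt=None):
    """print tool-frame shift/turn units to reach pos, yaw (roll=pi, pitch 0)"""
    if o is None:
        from cell import robot; o=robot.observe()
    R=Ro.from_euler('xyz',o["tool_rot"]); G=Ro.from_euler('xyz',[np.pi,0,yaw])
    w=(R.inv()*G).as_rotvec()/(np.pi/2); t=R.inv().apply(np.array(pos)-o["tool_pos"])/0.3
    print("w",w.round(4),"t",t.round(4),"rows>=",np.ceil(max(np.linalg.norm(t)*6,np.linalg.norm(w)*90/8.59)))
E
python3 - <<'E'
from h import *
for n in ["top","scene"]:
    c=np.load(f"pics/{n}0.npz");im=c["image"]
    P=cloud(c)
    # ledge by height band & grey, connected comp from seed
    z=cv2.medianBlur((P[...,2]).astype(np.float32),3)
    m=((z>0.014)&(z<0.036)).astype(np.uint8)
    nb,lab,st,_=cv2.connectedComponentsWithStats(m,connectivity=4)
    l=lab[190,215] if n=="top" else lab[238,338]
    k=max(cv2.findContours((lab==l).astype(np.uint8),0,cv2.CHAIN_APPROX_NONE)[0],key=cv2.contourArea)
    w=ray(c,k[:,0],0.0243)[:,:2]
    hull=cv2.convexHull((w*1000).astype(np.float32)); r=cv2.minAreaRect(hull)
    print(n,np.round(cv2.boxPoints(r),1).tolist(),r)
    for name,px in {"can":(112,240)}.items():
        if n=="top": print(name,ray(c,[px],0.15),"cap",ray(c,[(297,220)],.018))
    # carb flange centre check / max heights near x<0.65
    Q=P.reshape(-1,3); s=(Q[:,1]>.08)&(Q[:,1]<.34)&(Q[:,2]<.2)
    for x0 in np.arange(.58,.68,.01):
        t=Q[s&(Q[:,0]>x0)&(Q[:,0]<x0+.01)]; print(round(x0,2),np.percentile(t[:,2],99).round(3),end=' ')
    print()
rel((0.42,0.15,0.226),np.pi)
E
```

```text
top [[489.1000061035156, 186.39999389648438], [646.4000244140625, 173.6999969482422], [652.2000122070312, 246.1999969482422], [494.8999938964844, 258.8999938964844]] ((570.6551513671875, 216.30258178710938), (72.70177459716797, 157.80406188964844), 85.37028503417969)
can [[0.38802861 0.46955366 0.15      ]] cap [[ 0.44522163 -0.01823128  0.018     ]]
0.58 0.029 0.59 0.058 0.6 0.065 0.61 0.081 0.62 0.093 0.63 0.101 0.64 0.116 0.65 0.117 0.66 0.117 0.67 0.118 0.68 0.117 
scene [[495.5, 186.39999389648438], [655.7999877929688, 174.6999969482422], [660.9000244140625, 244.10000610351562], [500.6000061035156, 255.8000030517578]] ((578.2374877929688, 215.24960327148438), (69.63263702392578, 160.7288360595703), 85.81865692138672)
0.58 0.028 0.59 0.054 0.6 0.059 0.61 0.077 0.62 0.085 0.63 0.095 0.64 0.114 0.65 0.116 0.66 0.116 0.67 0.117 0.68 0.117 
w [-7.000e-04 -2.000e-04 -2.233e-01] t [-1.1431 -0.7984  0.0015] rows>= 9.0
```

Request:
arm_command --motion '[[[0, 0, -0.03, -0.12, -0.085, 0, 1], [0, 0, -0.06, -0.25, -0.17, 0, 1], [0, 0, -0.09, -0.37, -0.26, 0, 1], [0, 0, -0.12, -0.5, -0.35, 0, 1], [0, 0, -0.15, -0.62, -0.43, 0, 1], [0, 0, -0.18, -0.74, -0.52, 0, 1], [0, 0, -0.2, -0.86, -0.6, 0, 1], [0, 0, -0.223, -0.98, -0.69, 0, 1]]]' --grip_force 30

```text
time: 0.95
tool_pos: [0.3861, 0.1961, 0.2267]
tool_rot: [3.141, 0.0, -3.141]
contact_force: [1.4, -0.2, -0.6]
opening: 0.092
```

```bash
python3 -c "
from h import *
rel((0.37,-0.24,0.16),np.pi-0.017)"
```

```text
w [0.0002 0.0001 0.0115] t [ 0.055  -1.4537  0.222 ] rows>= 9.0
```

Request:
arm_command --motion '[[[0, 0, 0, 0.0, -0.15, 0, 1], [0, 0, 0, 0.0, -0.3, 0, 1], [0, 0, 0, 0.0, -0.46, 0.03, 1], [0, 0, 0, 0.01, -0.62, 0.06, 1], [0, 0, 0, 0.02, -0.77, 0.09, 1], [0, 0, 0, 0.03, -0.9, 0.12, 1], [0, 0, 0.01, 0.04, -1.0, 0.15, 1], [0, 0, 0.01, 0.04, -1.0, 0.15, 1]]]'

```text
time: 1.75
tool_pos: [0.3724, -0.105, 0.1807]
tool_rot: [3.141, -0.002, 3.121]
contact_force: [-0.1, -0.2, -0.1]
opening: 0.0917
```

```bash
python3 -c "
from h import *
rel((0.35,-0.24,0.13),np.pi-0.017)"
```

```text
w [ 0.0001 -0.0011 -0.0025] t [ 0.0649 -0.4513  0.169 ] rows>= 3.0
```

Request:
arm_command --motion '[[[0, 0, 0, 0.0, -0.15, 0.03, 1], [0, 0, 0, 0.0, -0.3, 0.06, 1], [0, 0, 0, 0.0, -0.45, 0.1, 1], [0, 0, 0, 0.0, -0.45, 0.1, 1]]]'

```text
time: 2.15
tool_pos: [0.3709, -0.241, 0.1506]
tool_rot: [-3.141, -0.0, 3.122]
contact_force: [-0.0, 0.5, -0.1]
opening: 0.0922
```

```bash
python3 - <<'E'
from h import *
from cell import robot
c=robot.read_camera("wrist");np.savez("pics/w1.npz",**c);cv2.imwrite("pics/w1.png",c["image"][:,:,::-1])
o=robot.observe();print(o["tool_pos"],o["tool_rot"])
im=c["image"];m=((im.min(2)>130)*255).astype(np.uint8)
for k in cv2.findContours(m,0,cv2.CHAIN_APPROX_NONE)[0]:
    if cv2.contourArea(k)<1500: continue
    w=ray(c,k[:,0],.009)[:,:2]
    print(cv2.boundingRect(k),cv2.minAreaRect((w*1000).astype(np.float32)))
E
```

```text
[ 0.37072492 -0.2385528   0.15091213] [ 3.14036136e+00 -1.07391066e-03  3.12220122e+00]
(163, 212, 43, 69) ((418.20465087890625, -331.12872314453125), (70.94680786132812, 31.96175765991211), 3.6687886714935303)
(262, 206, 34, 75) ((416.2556457519531, -240.3379364013672), (31.688335418701172, 76.23856353759766), 88.58434295654297)
(69, 199, 55, 82) ((410.4390563964844, -414.4040832519531), (82.58373260498047, 32.32891845703125), 7.9184417724609375)
```

View pics/w1.png

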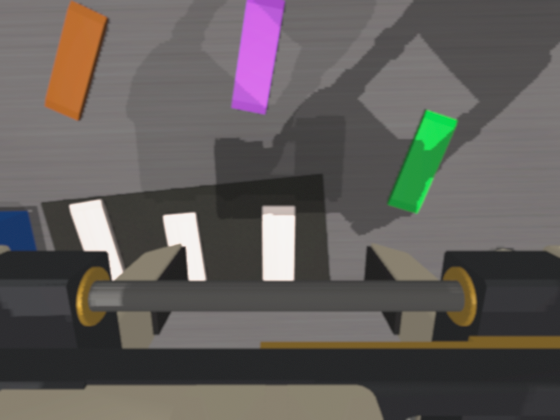

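Request:
arm_command --motion '[[[0, 0, 0, -0.03, 0, 0.12, 0.1], [0, 0, 0, -0.067, 0, 0.25, 0.1], [0, 0, 0, -0.067, 0, 0.35, 0.1], [0, 0, 0, -0.067, 0, 0.43, 0.1], [0, 0, 0, -0.067, 0, 0.46, 0.1], [0, 0, 0, -0.067, 0, 0.475, 0.1], [0, 0, 0, -0.067, 0, 0.485, 0.1], [0, 0, 0, -0.067, 0, 0.485, 0.1]]]'

```text
time: 3.0
tool_pos: [0.3916, -0.2377, 0.0069]
tool_rot: [-3.141, 0.001, 3.126]
contact_force: [-0.2, 0.2, 0.0]
opening: 0.0505
```

```bash
python3 - <<'E'
from h import *
from cell import robot
c=robot.read_camera("wrist");cv2.imwrite("pics/w2.png",c["image"][:,:,::-1])
o=robot.observe();print(o["tool_pos"],o["tool_rot"],o["contact_force"],o["opening"])
E
```

```text
[ 0.39164314 -0.2378893   0.0070669 ] [-3.14064985e+00  1.32045690e-03  3.12552659e+00] [ 0.84672792 -0.64323493  0.14579142] 0.05070249288758536
```

View pics/w2.png

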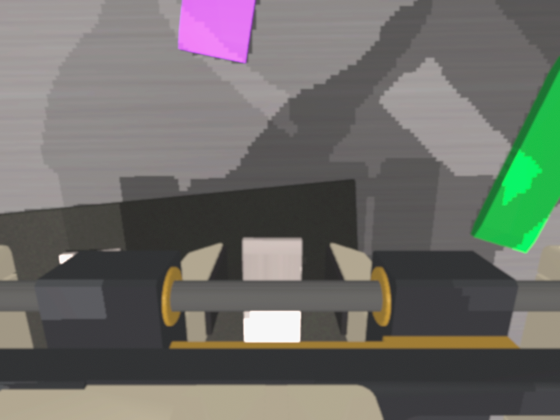

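The wrist view shows the shim centred between the fingers at about (272,290). I'll go down 2.5 mm and grip.

Request:
arm_command --motion '[[[0, 0, 0, 0, 0, 0.007, 0.1], [0, 0, 0, 0, 0, 0.007, 0.1], [0, 0, 0, 0, 0, 0.007, -0.6], [0, 0, 0, 0, 0, 0.007, -1], [0, 0, 0, 0, 0, 0.007, -1], [0, 0, 0, 0, 0, 0.007, -1], [0, 0, 0, 0, 0, 0.007, -1], [0, 0, 0, 0, 0, 0.007, -1]]]' --grip_force 45

```text
time: 3.85
tool_pos: [0.3912, -0.2377, 0.0042]
tool_rot: [-3.142, 0.0, 3.125]
contact_force: [-0.3, -0.2, 1.0]
opening: 0.0293
```

Request:
arm_command --motion '[[[0, 0, 0, 0, 0, -0.02, -1], [0, 0, 0, 0, 0, -0.05, -1], [0, 0, 0, 0, 0, -0.12, -1], [0, 0, 0, 0, 0, -0.22, -1], [0, 0, 0, 0, 0, -0.32, -1], [0, 0, 0, 0, 0, -0.32, -1]]]'

```text
time: 4.45
tool_pos: [0.393, -0.2391, 0.1041]
tool_rot: [-3.137, 0.006, 3.126]
contact_force: [-0.8, -0.3, -2.2]
opening: 0.0286
```

```bash
python3 - <<'E'
from h import *
from cell import robot
c=robot.read_camera("wrist");cv2.imwrite("pics/w3.png",c["image"][:,:,::-1])
c=robot.read_camera("scene");cv2.imwrite("pics/s3.png",cv2.resize(c["image"][100:250,80:300,::-1],None,fx=3,fy=3))
o=robot.observe();print(o["tool_pos"],o["tool_rot"],o["contact_force"],o["opening"])
rel((0.45,0.02,0.16),np.pi-.077)
E
```

```text
[ 0.39126797 -0.23774225  0.10082963] [-3.14058437e+00  1.35155456e-03  3.12543192e+00] [ 0.64681129 -0.01667679 -1.79112562] 0.029169702420339373
w [-0.0006  0.0009  0.0387] t [-0.1821  0.862  -0.1979] rows>= 6.0
```

View pics/w3.png

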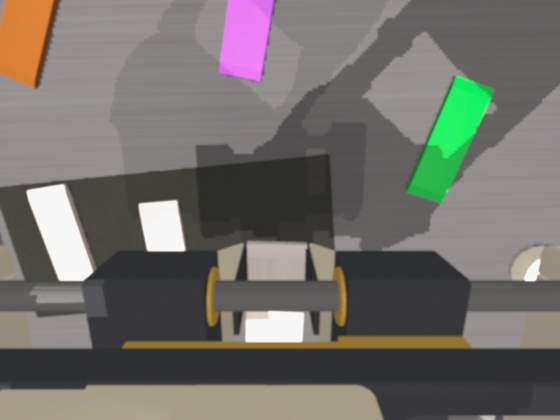

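View pics/s3.png

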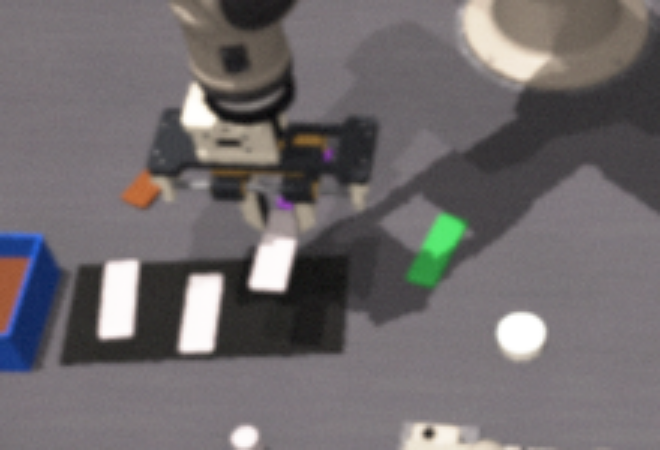

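The shim is held straight in the jaws, and the other two are still on the mat. I'll carry it to the ledge now.

Request:
arm_command --motion '[[[0, 0, 0, 0, 0.14, -0.05, -1], [0, 0, 0, -0.04, 0.28, -0.1, -1], [0, 0, 0, -0.07, 0.42, -0.15, -1], [0, 0, 0.01, -0.1, 0.56, -0.18, -1], [0, 0, 0.02, -0.13, 0.7, -0.18, -1], [0, 0, 0.03, -0.18, 0.85, -0.18, -1], [0, 0, 0.039, -0.22, 0.96, -0.18, -1], [0, 0, 0.039, -0.22, 0.96, -0.18, -1]]]'

```text
time: 5.35
tool_pos: [0.4619, 0.0528, 0.1529]
tool_rot: [3.14, -0.002, 3.068]
contact_force: [0.1, 0.7, -1.8]
opening: 0.0287
```

```bash
python3 - <<'E'
from h import *
rel((0.500,0.2214,0.10),np.pi-.077)
E
```

```text
w [ 0.0007 -0.0011  0.0023] t [-0.0858  0.5697  0.1767] rows>= 4.0
```

Request:
arm_command --motion '[[[0, 0, 0, -0.02, 0.13, 0, -1], [0, 0, 0, -0.04, 0.28, 0.03, -1], [0, 0, 0, -0.06, 0.42, 0.08, -1], [0, 0, 0, -0.086, 0.57, 0.13, -1], [0, 0, 0, -0.086, 0.57, 0.177, -1], [0, 0, 0, -0.086, 0.57, 0.177, -1]]]'

```text
time: 5.95
tool_pos: [0.4984, 0.2176, 0.0977]
tool_rot: [-3.139, -0.007, 3.066]
contact_force: [-0.5, -0.3, -1.6]
opening: 0.0286
```

```bash
python3 - <<'E'
from h import *
from cell import robot
for n in ["wrist","top","scene"]:
    c=robot.read_camera(n);np.savez(f"pics/{n}4.npz",**c)
    im=c["image"][:,:,::-1]
    if n=="top": im=cv2.resize(im[120:240,150:310],None,fx=5,fy=5)
    if n=="scene": im=cv2.resize(im[190:300,270:410],None,fx=5,fy=5)
    cv2.imwrite(f"pics/{n}4.png",im)
o=robot.observe();print(o["tool_pos"],o["tool_rot"],o["contact_force"],o["opening"])
E
```

```text
[0.50059375 0.21660868 0.10096299] [-3.14110764e+00 -8.78359368e-04  3.06295636e+00] [ 0.5520063   0.25233571 -0.23547053] 0.02894457642902085
```

View pics/wrist4.png

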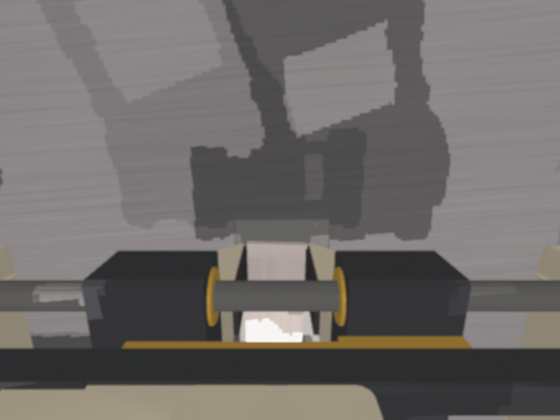

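View pics/scene4.png

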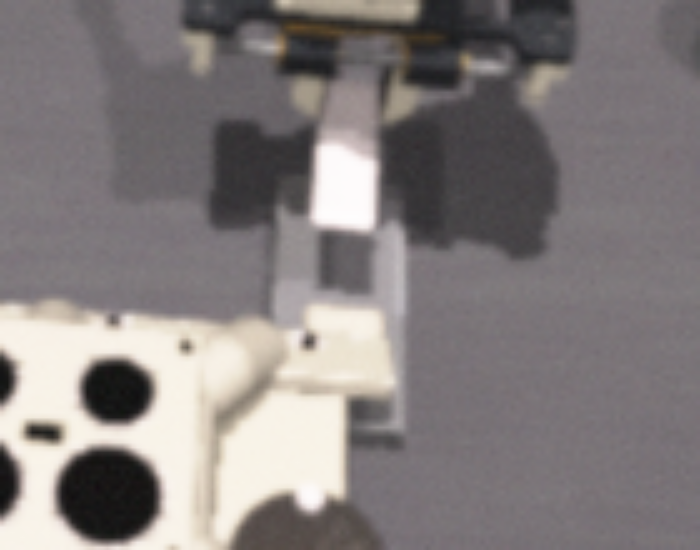

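View pics/top4.png

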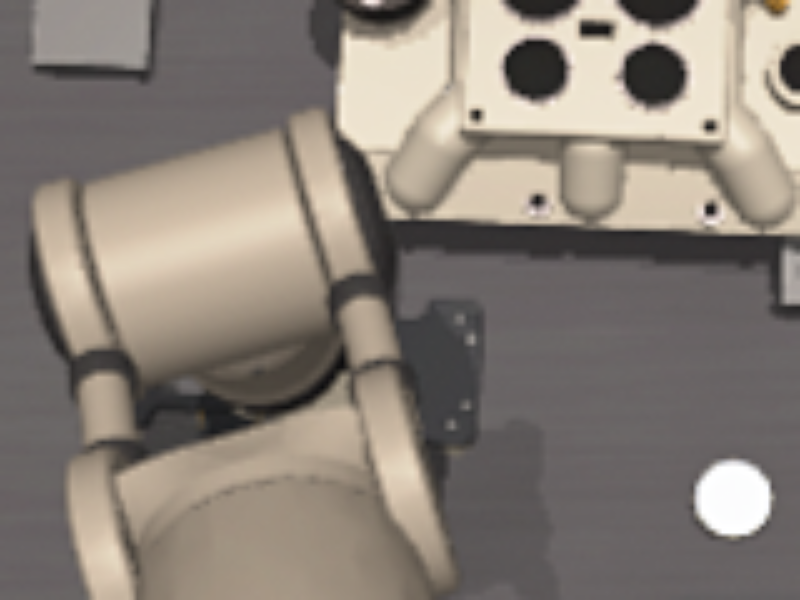

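```bash
python3 - <<'E'
from h import *
c=np.load("pics/top4.npz");P=cloud(c)
for v in range(144,196,6): print(v,[tuple((P[v,u]*1000).round().astype(int).tolist()) for u in range(160,232,8)])
c=np.load("pics/wrist4.npz");im=c["image"].astype(int)
# block near edge & sides in wrist: print along rows
g=im.mean(2)
print(g[225,200:360:4].astype(int)); print(g[200:250:2,255].astype(int))
print(ray(c,[(236,222),(328,222),(246,242),(306,242)],0.0243), ray(c,[(246,242),(306,242)],.105))
E
```

```text
144 [(690, 390, 1), (689, 365, 3), (688, 341, 3), (689, 317, 0), (687, 292, 4), (688, 269, 1), (545, 184, 446), (548, 170, 437), (668, 190, 58)]
150 [(671, 390, -1), (670, 365, 1), (670, 342, -1), (670, 317, -1), (535, 216, 441), (532, 199, 450), (539, 187, 424), (528, 167, 462), (647, 189, 68)]
156 [(652, 389, 2), (651, 364, 3), (521, 246, 449), (520, 230, 452), (519, 214, 455), (518, 198, 458), (518, 183, 457), (515, 167, 464), (522, 154, 438)]
162 [(508, 274, 457), (508, 259, 455), (507, 243, 458), (506, 228, 460), (506, 213, 457), (505, 198, 460), (505, 183, 459), (504, 167, 463), (508, 154, 446)]
168 [(495, 272, 462), (495, 258, 460), (494, 243, 460), (494, 228, 461), (494, 213, 459), (494, 198, 460), (494, 183, 456), (493, 167, 460), (497, 154, 444)]
174 [(483, 272, 463), (483, 258, 458), (483, 243, 460), (483, 228, 456), (483, 213, 456), (483, 198, 454), (483, 183, 454), (483, 168, 452), (483, 153, 451)]
180 [(473, 274, 453), (471, 257, 460), (472, 244, 455), (472, 228, 457), (472, 214, 452), (472, 199, 450), (474, 185, 442), (471, 168, 452), (470, 153, 458)]
186 [(465, 278, 438), (460, 258, 458), (461, 244, 451), (462, 230, 447), (463, 216, 442), (464, 201, 437), (464, 186, 431), (467, 172, 418), (456, 152, 469)]
192 [(540, 386, 4), (450, 259, 453), (451, 245, 447), (453, 233, 432), (454, 218, 426), (463, 210, 380), (465, 195, 369), (476, 185, 313), (443, 151, 478)]
[ 79  80  79  78  78  78  79  92  93  96  98  98  98  99  98  99  98  98
  98  99  98  98  99  98  99  98  99  98  98 104  98  99  95  88  89  90
  78  78  77  82]
[ 77  78  77  75  76  75  78  78  79  80  94  98  98  98  99  98  99  99
  98  98 112 140 165 172 171]
[[0.49692222 0.18781576 0.0243    ]
 [0.50209944 0.2547881  0.0243    ]
 [0.51295488 0.19352247 0.0243    ]
 [0.51638159 0.23794198 0.0243    ]] [[0.48315455 0.20381232 0.105     ]
 [0.48538602 0.23273827 0.105     ]]
```

The wrist view has the ledge's near edge at row 222, columns 236–328, which puts the boss at about (0.618, 0.212). The shim sits about 4 mm too far right, so I'll correct that while lowering.

Request:
arm_command --motion '[[[0, 0, 0, -0.02, 0.014, 0.08, -1], [0, 0, 0, -0.037, 0.014, 0.16, -1], [0, 0, 0, -0.037, 0.014, 0.21, -1], [0, 0, 0, -0.037, 0.014, 0.23, -1], [0, 0, 0, -0.037, 0.014, 0.23, -1], [0, 0, 0, -0.037, 0.014, 0.23, -1]]]'

```text
time: 6.7
tool_pos: [0.5128, 0.2208, 0.0331]
tool_rot: [3.141, 0.002, 3.063]
contact_force: [-0.2, 0.4, -1.1]
opening: 0.0291
```

Request:
arm_command --motion '[[[0, 0, 0, 0, 0, 0.003, -1], [0, 0, 0, 0, 0, 0.006, -1], [0, 0, 0, 0, 0, 0.009, -1], [0, 0, 0, 0, 0, 0.009, -1]]]'

```text
time: 7.1
tool_pos: [0.5121, 0.2211, 0.0294]
tool_rot: [3.141, 0.0, 3.064]
contact_force: [-0.3, 0.5, -1.3]
opening: 0.0288
```

```bash
python3 - <<'E'
from h import *
from cell import robot
for n in ["wrist","scene"]:
    c=robot.read_camera(n);np.savez(f"pics/{n}5.npz",**c)
    im=c["image"][:,:,::-1]
    if n=="scene": im=cv2.resize(im[190:300,270:410],None,fx=5,fy=5)
    cv2.imwrite(f"pics/{n}5.png",im)
    o=robot.observe();print(o["tool_pos"],o["tool_rot"],o["contact_force"],o["opening"])
E
```

```text
[0.5121102  0.22112559 0.02940151] [3.14148480e+00 1.00573778e-04 3.06427182e+00] [-0.72629431  0.13917616 -1.31908113] 0.028991438444753694
[0.51209423 0.22109292 0.0293729 ] [3.14155884e+00 1.23173857e-05 3.06426691e+00] [-0.74154041  0.58347333 -0.70836318] 0.02866202205447311
```

View pics/wrist5.png

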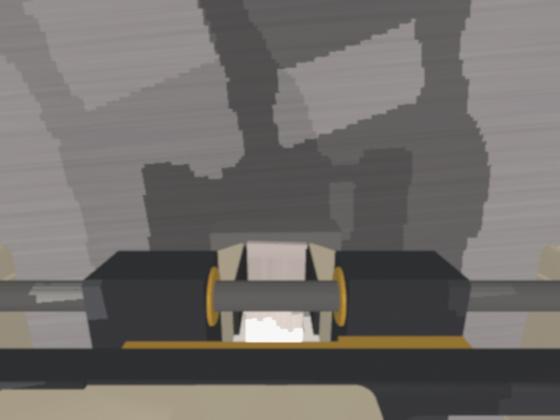

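View pics/scene5.png

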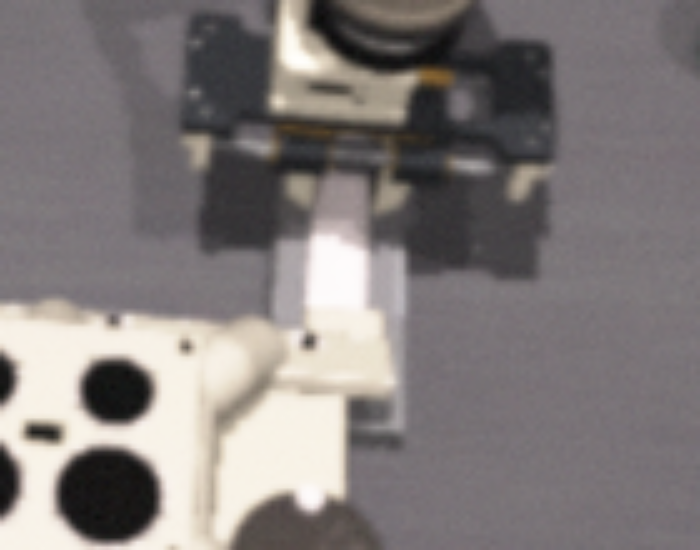

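Request:
arm_command --motion '[[[0, 0, 0, 0, 0, 0.003, -1], [0, 0, 0, 0, 0, 0.006, -1], [0, 0, 0, 0, 0, 0.009, -1], [0, 0, 0, 0, 0, 0.009, -1]]]'

```text
time: 7.6
tool_pos: [0.512, 0.221, 0.0264]
tool_rot: [-3.142, -0.0, 3.064]
contact_force: [0.2, 0.3, -1.9]
opening: 0.0289
```

Request:
arm_command --motion '[[[0, 0, 0, 0, 0, 0.002, -1], [0, 0, 0, 0, 0, 0.002, -1]]]'

```text
time: 7.8
tool_pos: [0.5121, 0.221, 0.026]
tool_rot: [3.142, -0.0, 3.064]
contact_force: [-0.6, 0.4, -1.3]
opening: 0.0287
```

Request:
arm_command --motion '[[[0, 0, 0, 0, 0, 0.002, -1], [0, 0, 0, 0, 0, 0.002, -1]]]'

```text
time: 8.0
tool_pos: [0.5122, 0.2211, 0.0255]
tool_rot: [3.141, 0.0, 3.064]
contact_force: [-0.0, -0.3, 0.7]
opening: 0.0288
```

Request:
arm_command --motion '[[[0, 0, 0, -0.015, 0, 0.001, -1], [0, 0, 0, -0.03, 0, 0.001, -1], [0, 0, 0, -0.045, 0, 0.001, -1], [0, 0, 0, -0.06, 0, 0.001, -1], [0, 0, 0, -0.06, 0, 0.001, -1]]]'

```text
time: 8.5
tool_pos: [0.5315, 0.2196, 0.0255]
tool_rot: [3.141, 0.002, 3.064]
contact_force: [1.5, -0.4, 3.1]
opening: 0.0293
```

Request:
arm_command --motion '[[[0, 0, 0, -0.008, 0, 0, -1], [0, 0, 0, -0.016, 0, 0, -1], [0, 0, 0, -0.024, 0, 0, -1], [0, 0, 0, -0.032, 0, 0, -1]]]'

```text
time: 8.9
tool_pos: [0.5377, 0.2191, 0.0254]
tool_rot: [-3.141, -0.004, 3.064]
contact_force: [-8.9, 0.4, 12.1]
opening: 0.0293
```

Request:
arm_command --motion '[[[0, 0, 0, -0.008, 0, 0, -1], [0, 0, 0, -0.016, 0, 0, -1], [0, 0, 0, -0.024, 0, 0, -1], [0, 0, 0, -0.032, 0, 0, -1]]]'

```text
time: 9.3
tool_pos: [0.5469, 0.2184, 0.0254]
tool_rot: [-3.141, -0.005, 3.064]
contact_force: [-8.9, 1.4, 11.4]
opening: 0.0289
```

Request:
arm_command --motion '[[[0, 0, 0, -0.008, 0, 0, -1], [0, 0, 0, -0.016, 0, 0, -1], [0, 0, 0, -0.024, 0, 0, -1], [0, 0, 0, -0.032, 0, 0, -1], [0, 0, 0, -0.032, 0, 0, -1]]]'

```text
time: 9.8
tool_pos: [0.5569, 0.2176, 0.0254]
tool_rot: [-3.141, -0.004, 3.064]
contact_force: [-7.5, 1.1, 10.3]
opening: 0.029
```

```bash
python3 - <<'E'
from h import *
from cell import robot
for n in ["wrist","scene"]:
    c=robot.read_camera(n);np.savez(f"pics/{n}6.npz",**c)
    im=c["image"][:,:,::-1]
    if n=="scene": im=cv2.resize(im[190:300,270:410],None,fx=5,fy=5)
    cv2.imwrite(f"pics/{n}6.png",im)
    o=robot.observe();print(o["tool_pos"],o["tool_rot"],o["contact_force"],o["opening"])
E
```

```text
[0.55685613 0.21764891 0.02541095] [-3.1411657  -0.0039144   3.06428831] [-7.076981    0.24167983 10.52079455] 0.028994247731130157
[0.55687729 0.21761704 0.02542586] [-3.14115315 -0.00381624  3.06428976] [-7.57062232  0.87894581 10.76000662] 0.028787412260073048
```

View pics/wrist6.png

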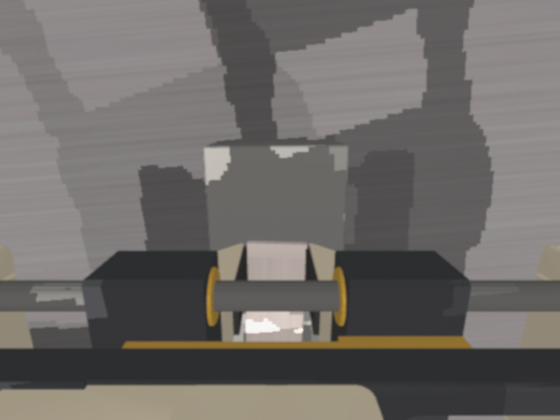

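View pics/scene6.png

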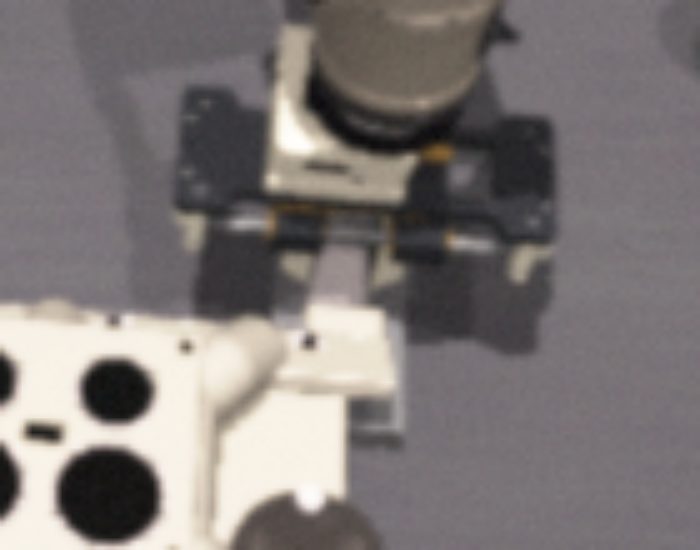

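Request:
arm_command --motion '[[[0, 0, 0, -0.01, 0, 0, -1], [0, 0, 0, -0.02, 0, 0, -1], [0, 0, 0, -0.03, 0, 0, -1], [0, 0, 0, -0.04, 0, 0, -1], [0, 0, 0, -0.05, 0, 0, -1], [0, 0, 0, -0.056, 0, 0, -1], [0, 0, 0, -0.056, 0, 0, -1]]]'

```text
time: 10.6
tool_pos: [0.5736, 0.2163, 0.0254]
tool_rot: [-3.141, -0.004, 3.064]
contact_force: [-7.8, 1.3, 11.3]
opening: 0.0289
```

```bash
python3 - <<'E'
from h import *
from cell import robot
for n in ["wrist","scene"]:
    c=robot.read_camera(n);np.savez(f"pics/{n}7.npz",**c)
    im=c["image"][:,:,::-1]
    if n=="scene": im=cv2.resize(im[190:300,270:410],None,fx=5,fy=5)
    cv2.imwrite(f"pics/{n}7.png",im)
    o=robot.observe();print(o["tool_pos"],o["tool_rot"],o["contact_force"],o["opening"])
E
```

```text
[0.57360983 0.21637963 0.02541245] [-3.14119556 -0.00396066  3.06430491] [-7.77001006  0.71087243 10.31144936] 0.02882796743858134
[0.57360899 0.21636717 0.02544149] [-3.14120005 -0.00387587  3.06429098] [-7.12879515  0.85978191 10.32426903] 0.02922049363851995
```

View pics/wrist7.png

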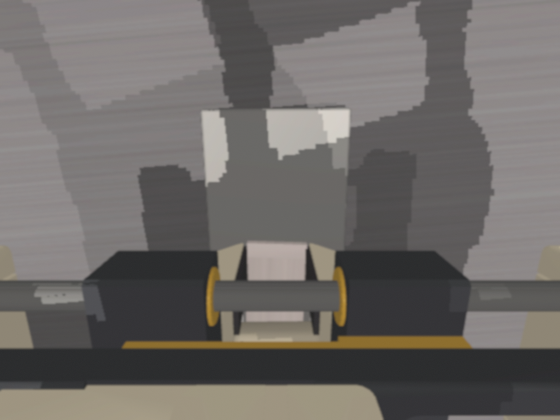

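View pics/scene7.png

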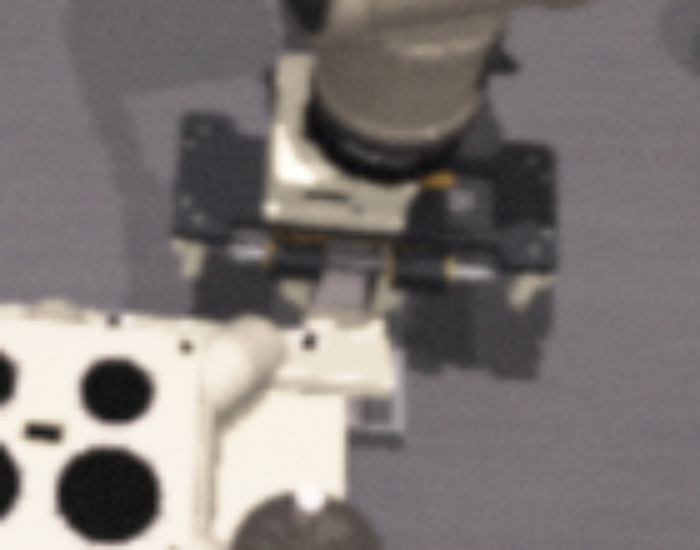

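```bash
python3 - <<'E'
from h import *
c=np.load("pics/wrist7.npz")
a=ray(c,[(203,110),(348,107)],.0243);b=ray(c,[(247,242),(307,242)],.0285)
print(a,b); u=np.array([.997,-.0767,0]); n=np.array([.0767,.997,0])
d=b.mean(0)-a.mean(0); print("along",d@u,"cross",d@n)
E
```

```text
[[0.49560629 0.18858199 0.0243    ]
 [0.49958247 0.25493043 0.0243    ]] [[0.55984289 0.20260285 0.0285    ]
 [0.56221348 0.23232766 0.0285    ]]
along 0.06357261739307211 cross 0.0005872849241789626
```

Request:
arm_command --motion '[[[0, 0, 0, 0, 0, -0.001, -0.2], [0, 0, 0, 0, 0, -0.001, 0.0], [0, 0, 0, 0, 0, -0.001, 0.0], [0, 0, 0, 0, 0, -0.001, 0.0]]]'

```text
time: 11.1
tool_pos: [0.5756, 0.216, 0.0251]
tool_rot: [-3.142, -0.0, 3.064]
contact_force: [0.0, -0.6, -0.7]
opening: 0.0458
```

Released. The shim's near end is 63.6 mm from the ledge edge, so the boss is about 11 mm ahead of the shim's centre and 0.6 mm off crosswise. I'll back off and raise the fingers, then feel the lug.

Request:
arm_command --motion '[[[0, 0, 0, 0.01, 0, -0.03, 0.1], [0, 0, 0, 0.05, 0, -0.1, 0.1], [0, 0, 0, 0.1, 0, -0.2, -0.5], [0, 0, 0, 0.1, 0, -0.3, -1], [0, 0, 0, 0.1, 0, -0.3, -1], [0, 0, 0, 0.1, 0, -0.3, -1]]]'

```text
time: 11.7
tool_pos: [0.5459, 0.2186, 0.1165]
tool_rot: [3.141, 0.002, 3.064]
contact_force: [-0.6, 0.5, -0.4]
opening: 0.0231
```

```bash
python3 - <<'E'
from h import *
from cell import robot
for n in ["wrist","scene"]:
    c=robot.read_camera(n);np.savez(f"pics/{n}8.npz",**c)
    im=c["image"][:,:,::-1]
    if n=="scene": im=cv2.resize(im[190:300,270:410],None,fx=5,fy=5)
    cv2.imwrite(f"pics/{n}8.png",im)
    o=robot.observe();print(o["tool_pos"],o["tool_rot"],o["contact_force"],o["opening"])
rel((0.600,0.213,0.075),np.pi-.077)
E
```

```text
[0.54534008 0.21833943 0.11535162] [ 3.14157537e+00 -1.53815853e-04  3.06404659e+00] [-0.41440217  0.95677639 -1.8730244 ] 0.018983507922422947
[0.54505898 0.21825692 0.11468507] [-3.14119371e+00 -1.38190074e-03  3.06405470e+00] [-0.21213716 -0.04658931  0.16078788] 0.015313412135254736
w [-0.0003 -0.0009 -0.0003] t [-0.1841 -0.0032  0.132 ] rows>= 2.0
```

View pics/wrist8.png

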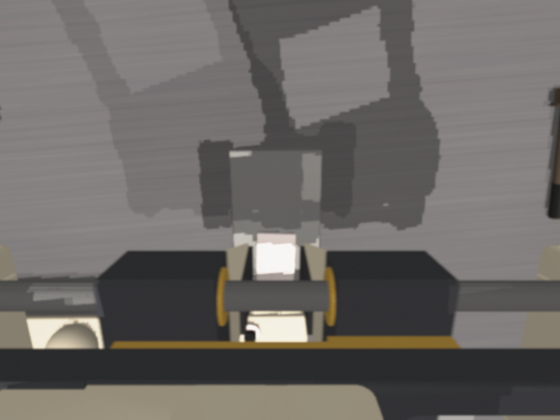

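View pics/scene8.png

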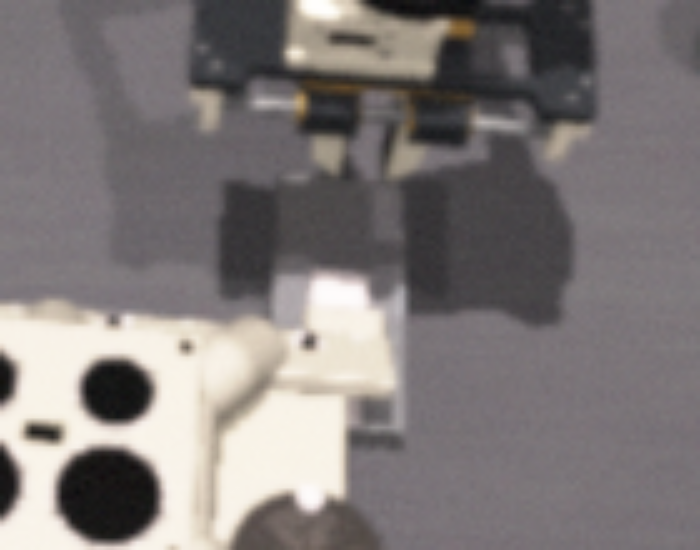

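The shim lies square on the ledge under the lug, visible at (340,290) in the scene crop. I'll move over the lug and press lightly.

Request:
arm_command --motion '[[[0, 0, 0, -0.09, 0, 0, -1], [0, 0, 0, -0.184, 0, 0.04, -1], [0, 0, 0, -0.184, 0, 0.13, -1], [0, 0, 0, -0.184, 0, 0.16, -1], [0, 0, 0, -0.184, 0, 0.175, -1], [0, 0, 0, -0.184, 0, 0.175, -1]]]'

```text
time: 12.4
tool_pos: [0.5999, 0.2142, 0.0623]
tool_rot: [-3.141, -0.002, 3.064]
contact_force: [-0.4, 0.2, -0.2]
opening: 0.0008
```

Request:
arm_command --motion '[[[0, 0, 0, 0, 0, 0.006, -1], [0, 0, 0, 0, 0, 0.012, -1], [0, 0, 0, 0, 0, 0.015, -1], [0, 0, 0, 0, 0, 0.015, -1]]]'

```text
time: 12.8
tool_pos: [0.6007, 0.2142, 0.0588]
tool_rot: [3.141, 0.001, 3.064]
contact_force: [-0.4, 0.0, -0.5]
opening: 0.0002
```

Request:
arm_command --motion '[[[0, 0, 0, 0, 0, 0.004, -1], [0, 0, 0, 0, 0, 0.008, -1], [0, 0, 0, 0, 0, 0.01, -1], [0, 0, 0, 0, 0, 0.01, -1]]]'

```text
time: 13.2
tool_pos: [0.6006, 0.2142, 0.0553]
tool_rot: [3.142, -0.0, 3.064]
contact_force: [0.2, 0.2, 0.5]
opening: 0.0001
```

Request:
arm_command --motion '[[[0, 0, 0, 0, 0, 0.003, -1], [0, 0, 0, 0, 0, 0.003, -1]]]'

```text
time: 13.4
tool_pos: [0.6008, 0.2142, 0.0546]
tool_rot: [3.141, 0.0, 3.064]
contact_force: [-0.6, -0.3, 0.8]
opening: -0.0001
```

Request:
arm_command --motion '[[[0, 0, 0, 0, 0, 0.003, -1], [0, 0, 0, 0, 0, 0.003, -1]]]'

```text
time: 13.6
tool_pos: [0.6008, 0.2142, 0.0546]
tool_rot: [3.141, 0.001, 3.064]
contact_force: [-3.1, -1.1, 6.0]
opening: 0.0003
```

Request:
arm_command --motion '[[[0, 0, 0, 0, 0, 0.002, -1], [0, 0, 0, 0, 0, 0.002, -1]]]'

```text
time: 13.8
tool_pos: [0.6008, 0.2142, 0.0545]
tool_rot: [3.141, 0.001, 3.064]
contact_force: [-4.0, -1.4, 9.6]
opening: 0.0004
```

Request:
arm_command --motion '[[[0, 0, 0, 0, 0, 0.001, -1], [0, 0, 0, 0, 0, 0.001, -1]]]'

```text
time: 14.0
tool_pos: [0.6008, 0.2142, 0.0545]
tool_rot: [3.141, 0.001, 3.064]
contact_force: [-3.4, -1.6, 10.8]
opening: 0.0007
```

Request:
arm_command --motion '[[[0, 0, 0, 0, 0, -0.02, -1], [0, 0, 0, 0, 0, -0.04, -1], [0, 0, 0, 0.06, 0, -0.12, -1], [0, 0, 0, 0.2, 0, -0.2, -1], [0, 0, 0, 0.34, 0, -0.25, -1], [0, 0, 0, 0.48, 0, -0.3, -1], [0, 0, 0, 0.6, 0.1, -0.35, -1], [0, 0, 0, 0.6, 0.2, -0.35, -1]]]'

```text
time: 14.8
tool_pos: [0.4229, 0.2887, 0.1603]
tool_rot: [3.14, 0.001, 3.064]
contact_force: [0.3, -0.1, -0.8]
opening: 0.0002
```

```bash
python3 - <<'E'
from h import *
from cell import robot
for n in ["top","scene"]:
    c=robot.read_camera(n);np.savez(f"pics/{n}9.npz",**c)
    im=c["image"][:,:,::-1]
    if n=="scene": im=cv2.resize(im[190:300,270:410],None,fx=5,fy=5)
    cv2.imwrite(f"pics/{n}9.png",im)
    o=robot.observe();print(o["time"],o["tool_pos"],o["contact_force"])
c=np.load("pics/scene9.npz");c0=np.load("pics/scene0.npz")
d=np.abs(c["image"].astype(int)-c0["image"]).sum(2)
print("diff manifold region",np.median(d[255:345,205:345]),np.percentile(d[255:345,205:345],99))
g=lambda i:cv2.cvtColor(i["image"][255:345,205:345],cv2.COLOR_RGB2GRAY).astype(np.float32)
print(cv2.phaseCorrelate(g(c0),g(c)))
E
```

```text
14.85 [0.42516079 0.29277854 0.15980276] [-0.23416784  2.89904767 -0.20570745]
14.9 [0.42572608 0.29084228 0.15901526] [ 0.05887961 -0.72220762 -0.28564865]
diff manifold region 5.0 38.0
((0.03785860443865374, 0.011019000973981008), 0.9959807916923805)
```

View pics/scene9.png

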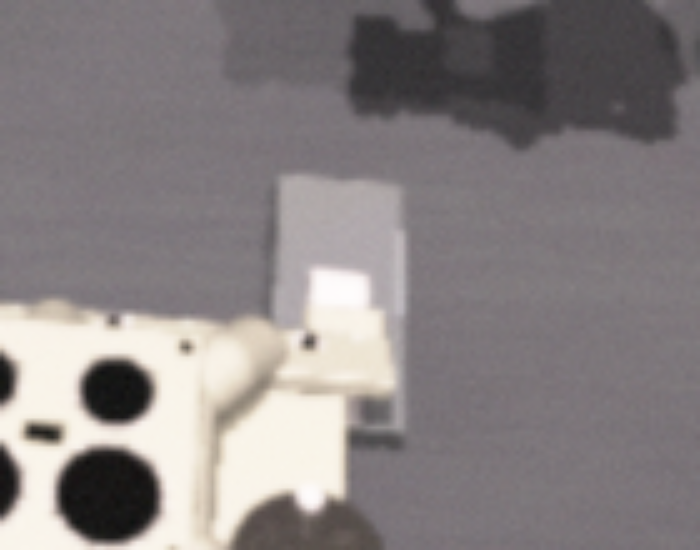

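View pics/top9.png

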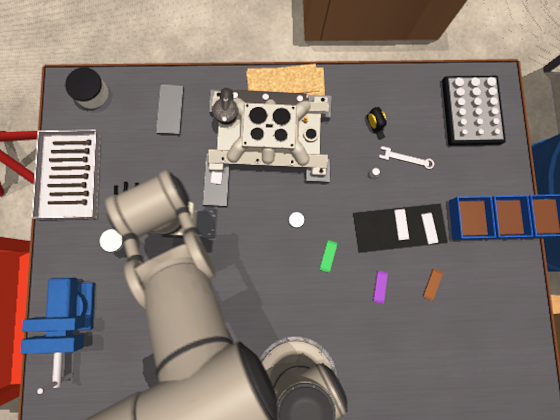

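The corner stood firm: under 10.8 N the lug sank no more than about 0.1 mm. The picture shows the shim square under the lug, the casting unmoved, and the other two shims still on the mat. I'll let the arm settle, then hand in.

Request:
arm_command --motion '[[[0, 0, 0, 0, 0, 0, -1], [0, 0, 0, 0, 0, 0, -1], [0, 0, 0, 0, 0, 0, -1]]]'

```text
time: 15.2
tool_pos: [0.4261, 0.287, 0.1574]
tool_rot: [-3.141, -0.001, 3.063]
contact_force: [0.5, 1.3, 0.2]
opening: 0.0002
```

```bash
python3 -c "
from cell import robot
print(robot.hand_in())"
```

```text
the job is handed in; nothing more can be done
None
```

I slid one shim under the near left boss, and the manifold no longer rocks. I handed the job in at about 15 s; it reports no verdict.

- **How many shims:** the depth maps put the block at 24.3–25.0 mm high, so it needed only one. I used the shim nearest the manifold; the other two are still flat on the mat.
- **Fit:** it went in tight, with about 7–9 N of push and up to 12 N of vertical force on the tool.
- **Position:** from the wrist camera, the boss centre is about 11 mm lengthwise and under 1 mm crosswise from the shim's centre.
- **Rock:** pressing the lug with up to 10.8 N moved it no more than about 0.1 mm. I pressed about 17 mm towards the robot from the lug's estimated middle, because a raised rail stands there.
- **Casting:** before and after pictures show a shift of 0.04 pixel, roughly 0.1 mm.
- **Other things:** the arm ended clear. I saw nothing else on the bench disturbed, but the arm hid the bolts in the last top view, so I could not check them.
- **Disagreement:** the top and scene cameras differed by up to about 8 mm on where the block lies in x. The wrist view fell between them, and I placed the shim by that.

I did not measure the manifold's level directly; I infer it from the firm corner and the unmoved casting.

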